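# Check weights back in their block, by size

## Task

The four brass check weights have been left standing about the desk after a check of the scale. Put them back into the wooden weight block, standing in order of size, each fully down in the well made for it, without tipping any of them over.

Things in the scene. Friction and masses are not known exactly. Their poses are not given: they have to be found in the camera images.
- weight_500: the largest of four knobbed brass weights: a plain cylinder with a narrow neck and a round flat-topped knob above. Body 38 mm diameter and 42 mm high; knob 34 mm diameter, from 51 to 64 mm above the foot; overall height 64 mm; about 0.5 kg. Stands upright on the desk; origin at the centre of its underside, z up its axis
- weight_200: the second largest weight, same form: body 28 mm diameter and 31 mm high; knob 25 mm diameter, from 37 to 47 mm above the foot; overall height 47 mm; about 0.2 kg. Origin at the centre of its underside, z up its axis
- weight_100: the third weight, same form: body 22 mm diameter and 24.5 mm high; knob 20 mm diameter, from 29 to 37 mm above the foot; overall height 37 mm; about 0.1 kg. Origin at the centre of its underside, z up its axis
- weight_50: the smallest weight, same form: body 18 mm diameter and 19.5 mm high; knob 16 mm diameter, from 23.5 to 30 mm above the foot; overall height 30 mm; about 0.05 kg. Origin at the centre of its underside, z up its axis
- weight_block: long low block of brown wood, 78 x 236 mm, 44 mm high, fixed to the desk, with a row of four empty round wells in its top, each 6 mm wider than its weight and with a 5 mm bevel round the mouth. Origin at the centre of its underside; y runs along the row, largest well at the +y end, smallest at -y; centres 48 to 61 mm apart. It may lie at any angle
- well_500 (a point): centre of the floor of the largest well, 44 mm diameter and 30 mm deep (floor 14 mm above the desk); weight_500 belongs here. x, y, z as those of the block, here and at the other wells
- well_200 (a point): centre of the floor of the second well, 34 mm diameter and 22 mm deep (floor 22 mm above the desk); weight_200 belongs here
- well_100 (a point): centre of the floor of the third well, 28 mm diameter and 17 mm deep (floor 27 mm above the desk); weight_100 belongs here
- well_50 (a point): centre of the floor of the smallest well, 24 mm diameter and 13 mm deep (floor 31 mm above the desk); weight_50 belongs here

How it is judged (in metres and radians):
At the end, for the whole second after the job is handed in: Each of the four weights stands upright (within 0.12 rad), released and at rest, in its own well: its underside within 4 mm of the well's floor and its centre within 8 mm of the well's centre. The weights so run from largest to smallest along the block (horizontal distance between weight_500 and well_500 below 0.008 m and z of weight_500 in the frame of well_500 between -0.004 and 0.004 m and angle between each of weight_500, weight_200, weight_100, weight_50's own z axis and vertical below 0.12 rad and linear speed of each of weight_500, weight_200, weight_100, weight_50 below 0.01 m/s and angular speed of each of weight_500, weight_200, weight_100, weight_50 below 0.2 rad/s and contact force between each of weight_500, weight_200, weight_100, weight_50 and the fingers below 0.1 N and horizontal distance between weight_200 and well_200 below 0.008 m and z of weight_200 in the frame of well_200 between -0.004 and 0.004 m and horizontal distance between weight_100 and well_100 below 0.008 m and z of weight_100 in the frame of well_100 between -0.004 and 0.004 m and horizontal distance between weight_50 and well_50 below 0.008 m and z of weight_50 in the frame of well_50 between -0.004 and 0.004 m); the robot touches nothing.
It fails at once if a weight is tipped over (more than 0.6 rad from upright) (angle between any of weight_500, weight_200, weight_100, weight_50's own z axis and vertical above 0.6 rad).
It also fails if it takes over 99 s, if anything falls off the work surface, if the arm or the gripper's body presses on something with over 40 N, if the wrist force passes 120 N, or if a joint passes its speed limit or range.

## Robot

A 7-joint arm with a two-finger parallel gripper is mounted at the origin on a cart in front of the work surface, level with it; the furniture and walls round the work are solid. World frame = base frame: x ahead of the robot, y to its left, z up, the work surface at z = 0. Lengths are in mm, angles in rad, forces in N, time in s.
With the tool pointing down it reaches from about 400 to 875 mm from the base axis. Payload 4.4 kg.
Tool frame: the origin (TCP) lies midway between the tips of the shut fingers; the grasp point (between the pads) lies ctrl.grip_depth behind it (ctrl.grip_depth is the distance from the TCP to the grasp point, in mm); z points along the fingers, y is the line along which they close (so a half turn about z gives the same grasp; the last joint's range is limited). The gripper opens to 85 mm and grips with 20 to 120 N. Pads are 22 mm wide; open, the fingers measure 114 mm over their backs; the gripper's body (76 mm by 85 mm) begins 54 mm behind the grasp point. The pads swing forward as they close: fully open they stand 13 mm farther back than shut.
Start: joints at [1.264, 0.628, 0.038, 1.517, -0.027, 0.996, -0.02], TCP at [155.039, -631.253, 231.313] pointing down, gripper open.
Joint ranges: [-3.06, 3.06], [-0.37, 2.12], [-1.25, 1.32], [0.18, 2.47], [-1.1, 4.24], [0.23, 1.98], [-2.94, 2.94]. Speed limits (rad/s): [2.57, 2.57, 3.14, 3.14, 3.14, 3.14, 3.14].

## Interface

Orientations are given as [roll, pitch, yaw] about the fixed x, y, z axes, in that order (R = Rz(yaw) Ry(pitch) Rx(roll)).
In Python, from cell import ctrl gives the robot as it stands.
- The arm moves only by the tool carry_out, never from a script. Its argument "deltas" is one flat list of numbers, 7 for each row, row after row: the turn, a rotation vector about the tool's x, y, z in degrees, then the shift along the tool's x, y, z in m, then the closure, from -1 (fully open) to 1 (shut). In form: [wx, wy, wz, dx, dy, dz, claw, wx, wy, wz, dx, dy, dz, claw, ...]. A call has 1 to 12 rows; each row shifts and turns the commanded pose from where the row before left it, along the tool's axes as they then stand; what a row does not reach is not made up. A row lasts 1/8 s, in which the tool goes at most 62.5 mm and 10.7 degrees, less where a joint would pass 70% of its speed; a pose out of reach is approached as far as the arm can. A call with a gripper value outside its range is refused whole. The fingers move at their own pace and stop on an object; the grip force is fixed at half the most. Time passes only in rows, so rows that do not move let the fingers close. It gives the time, the measured TCP pose, the force, the opening and the grip force at its end, in the units of the state.
- ctrl.read_state(): the state, without advancing time (a new reading comes with each control period).
- ctrl.get_image(name): name is "scene" or "top" or "wrist"; returns the picture (480x640x3 uint8, red, green, blue); there is no depth.
- ctrl.calibration(name): a dict with "mtx" (3x3 intrinsics, pixels), "R" (3x3) and "t" (3): a world point X has camera coordinates R X + t. Camera axes: x right, y down, z forward; pixel columns grow to the right and rows downward; lengths in mm; the calibration is good to about 2 mm. A picture is of the moment at which its call begins: read the wrist's pose just before it. calibration takes no time and is no camera call; for the wrist camera it gives the pose at the moment of the call.
- ctrl.finish_job(): hands the job in; it is judged then, once.
The state is a dict: "clock": time; "qpos": joint angles; "qd": joint speeds; "tau": joint torques, N m; "eef_pos": TCP position; "tool_rot": TCP orientation; "force": force on the tool from outside, world axes, zero at the start; "torque": the same for the moment, N m; "width": finger opening in mm; "gripper_force": force on a finger pad.
Only numpy, scipy, OpenCV 4.12 (cv2) and the standard library are available. Lean on these libraries where they do the work, as an engineer would, in place of code of your own. Each camera call takes 0.05 s, during which the arm holds its last target. There are 200 camera calls.

## Working session

There is one attempt and no reset: what is moved stays moved. The work goes in short steps, Python scripts to look and compute and a tool call to move; the robot and the scene stay as the last step left them, time stands still between calls to the robot, and variables do not carry over. Pictures are saved under pics/ and viewed, at most 14 in all, crops included, and the job is handed in when it is done.

Besides the shell and the picture viewer there is one more tool, called after "Call:" as name(argument=value, ...), one argument or row to a line, values as JSON. carry_out: Moves the arm, as the interface text tells. Its arguments: {"type":"object","properties":{"deltas":{"type":"array"}},"required":["deltas"]}

```bash
mkdir -p pics; python3 - <<'E'
from cell import ctrl
import cv2,numpy as np
s=ctrl.read_state();print(s,ctrl.grip_depth)
for n in("top","scene"):
    im=ctrl.get_image(n);cv2.imwrite(f"pics/{n}0.png",im[:,:,::-1]);c=ctrl.calibration(n);print(n,c)
E
```

```text
{'clock': 0.0, 'qpos': array([ 1.26420564,  0.62937725,  0.03843078,  1.51837894, -0.02698545,
        0.99625601, -0.02001205]), 'qd': array([-9.73251718e-04,  7.44324810e-05,  5.04774822e-04, -5.58521380e-04,
       -1.24316302e-03,  4.03691920e-04,  7.83107691e-04]), 'tau': array([ 2.27233586e-04, -5.63398933e+01,  1.22643001e+00, -1.93441808e+01,
        1.10843580e-02,  1.07665957e-02, -4.68893489e-06]), 'eef_pos': array([ 154.8881036 , -630.63779834,  230.36519761]), 'tool_rot': array([-3.13969115e+00,  3.23914326e-05,  2.40795373e-01]), 'force': array([ 0.02778276,  0.06426964, -0.80759445]), 'torque': array([ 0.00752325, -0.00407974,  0.04705133]), 'gripper_force': 0.0, 'width': 85.5096672401479} 18.700000000000003
top {'mtx': array([[556.14259756,   0.        , 317.68456417],
       [  0.        , 556.14259756, 229.67024464],
       [  0.        ,   0.        ,   1.        ]]), 'R': array([[ 0.0598441 , -0.99820719,  0.00104772],
       [-0.95326213, -0.05746092, -0.29663035],
       [ 0.29615875,  0.01675282, -0.9549918 ]]), 't': array([ -34.32708662,  542.20752763, 1273.72165218])}
scene {'mtx': array([[482.47441991,   0.        , 323.96353792],
       [  0.        , 482.47441991, 238.2065219 ],
       [  0.        ,   0.        ,   1.        ]]), 'R': array([[-0.68729411, -0.72622291, -0.0150698 ],
       [-0.30496516,  0.30732285, -0.90141495],
       [ 0.65925948, -0.61494142, -0.43269387]]), 't': array([381.74364188, 192.18426609, 589.36751453])}
```

View pics/top0.png

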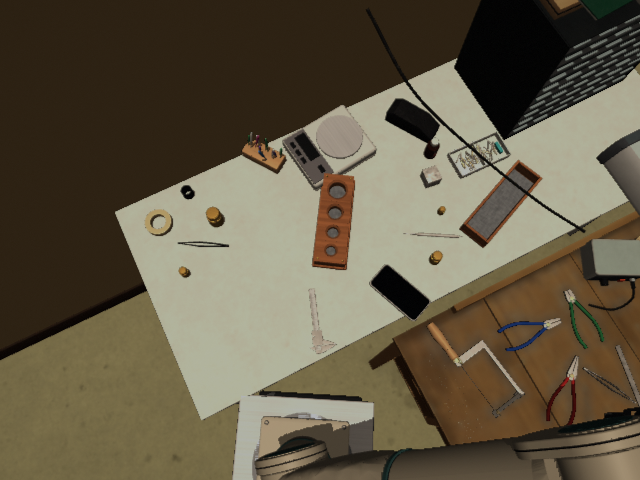

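View pics/scene0.png

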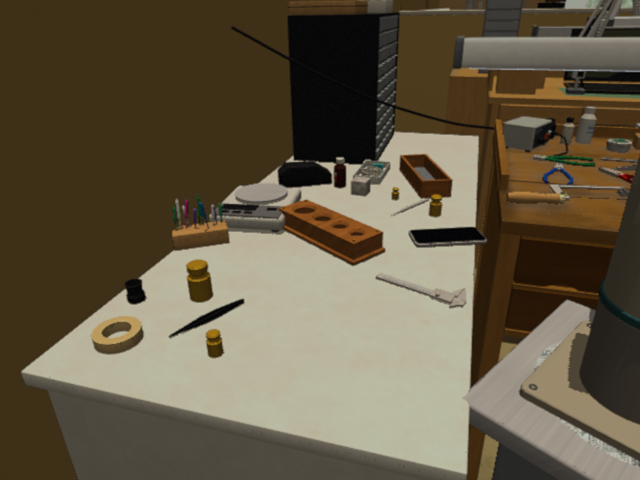

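The top picture shows the weights at about (214,216) 500, (436,257) 200, (184,272) 100 and (441,210) 50. The wells run from (338,191), the largest, to (331,251). A black cable crosses from (370,10) to (583,230), and I need its height. The scene picture confirms which weight is which.

```bash
cat > h.py <<'E'
from cell import ctrl
import cv2,numpy as np
from scipy.spatial.transform import Rotation as Ro
W={'500':(64,34,38),'200':(47,25,28),'100':(37,20,22),'50':(30,16,18)}
def ray(c,uv):
    d=c['R'].T@np.linalg.solve(c['mtx'],[uv[0],uv[1],1.]);return -c['R'].T@c['t'],d
def plane(c,uv,z):
    o,d=ray(c,uv);return o+d*(z-o[2])/d[2]
def proj(c,X):
    p=c['mtx']@(c['R']@np.asarray(X,float)+c['t']);return p[:2]/p[2]
def brass(im):
    h=cv2.cvtColor(im,cv2.COLOR_RGB2HSV)
    return cv2.inRange(h,(15,120,50),(30,255,255))
def delta(target,yaw=None):
    "tool-axis turn(deg, z) and shift(m) to the TCP target"
    s=ctrl.read_state();R=Ro.from_euler('xyz',s['tool_rot'])
    sh=R.inv().apply(np.asarray(target)-s['eef_pos'])/1000
    out=[sh.round(4)]
    if yaw is not None:
        out.append(np.degrees((R.inv()*Ro.from_euler('xyz',[np.pi,0,yaw])).as_rotvec()).round(1))
    return out
E
python3 - <<'E'
from h import *
im=cv2.imread('pics/top0.png')[:,:,::-1];c=ctrl.calibration('top')
n,l,st,ce=cv2.connectedComponentsWithStats(brass(im))
for i in range(1,n):
    if st[i,4]>15:print(st[i],ce[i].round(1))
for k,uv in {'500':(214,216),'200':(436,257),'100':(184,272),'50':(441,210)}.items():print(k,plane(c,uv,W[k][0]/2).round())
for uv in[(338,191),(335,213),(333,233),(331,251)]:print(plane(c,uv,44).round())
# cable
s=cv2.imread('pics/scene0.png')[:,:,::-1];cs=ctrl.calibration('scene')
for uv in[(370,10),(400,65),(430,102),(480,148),(530,190),(583,230)]:
    o,d=ray(c,uv)
    r=[]
    for z in range(0,900,20):
        X=o+d*(z-o[2])/d[2];p=proj(cs,X);u,v=p
        vc=np.interp(u,[233,265,330,400,450,497],[28,50,84,108,120,130])
        r.append((abs(v-vc),z,X.round(),p.round()))
    print(uv,sorted(r,key=lambda a:a[0])[0])
E
```

```text
[553   0  26  11 166] [564.2   3.3]
[243 142  37  29 257] [260.9 156.9]
[262 145  10  10  42] [266.6 149.1]
[277 152   8   8  25] [280.2 155.9]
[206 207  16  19 190] [213.1 215. ]
[438 206   7   7  34] [441.6 209.4]
[  393   211   247   234 29157] [531.1 348. ]
[431 251  11  12 104] [436.2 256.6]
[179 267  10  10  67] [183.2 271.1]
[399 371  16  27  43] [406.8 384.2]
[595 375  19  13  39] [604.7 381.9]
[417 404   9  16  20] [421.2 411.4]
[631 411   5   4  17] [632.7 412.3]
500 [579. 265.  32.]
200 [ 508. -302.   24.]
100 [432. 326.  18.]
50 [ 637. -317.   15.]
[662. -47.  44.]
[602. -42.  44.]
[549. -40.  44.]
[502. -37.  44.]
(370, 10) (np.float64(4.041175774275821), 400, array([933., -88., 400.]), array([234.,  25.]))
(400, 65) (np.float64(2.3117590498848344), 320, array([ 858., -163.,  320.]), array([283.,  62.]))
(430, 102) (np.float64(2.635668943468474), 280, array([ 794., -237.,  280.]), array([326.,  79.]))
(480, 148) (np.float64(0.7048201702076682), 220, array([ 718., -362.,  220.]), array([384., 102.]))
(530, 190) (np.float64(2.277942158767189), 180, array([ 638., -486.,  180.]), array([439., 115.]))
(583, 230) (np.float64(2.0416632893358724), 140, array([ 562., -620.,  140.]), array([491., 127.]))
```

The masks give each weight to a few mm. The cable hangs outside my paths. Moving over weight_200, tool x along the row.

Call:
carry_out(
  deltas=[0,0,8.6,0,0,0,-1,0,0,8.6,0,0,0,-1,0,0,0,0.0333,-0.035,0,-1,0,0,0,0.0333,-0.035,0,-1,0,0,0,0.0333,-0.035,0,-1,0,0,0,0.0333,-0.035,0,-1,0,0,0,0.0333,-0.035,0,-1,0,0,0,0.0333,-0.035,0,-1,0,0,0,0.0333,-0.035,0,-1,0,0,0,0.0333,-0.035,0,-1,0,0,0,0.0333,-0.035,0,-1,0,0,0,0.0333,-0.035,0,-1],
)

```text
clock: 1.6
eef_pos: [509.0, -300.4, 231.0]
tool_rot: [-3.141, 0.001, -0.059]
force: [0.7, -0.8, -0.6]
width: 85.4
gripper_force: 0.0
```

Call:
carry_out(
  deltas=[0,0,0,0,0,0,-1,0,0,0,0,0,0,-1],
)

```text
clock: 1.85
eef_pos: [507.6, -301.9, 230.9]
tool_rot: [3.141, 0.001, -0.059]
force: [-0.6, -0.9, 0.7]
width: 85.6
gripper_force: 0.0
```

```bash
python3 - <<'E'
from h import *
s=ctrl.read_state();c=ctrl.calibration('wrist');im=ctrl.get_image('wrist');cv2.imwrite('pics/w1.png',im[:,:,::-1])
print(s['eef_pos'],s['tool_rot'],s['qpos'],c['R'],-c['R'].T@c['t'],c['mtx'])
n,l,st,ce=cv2.connectedComponentsWithStats(brass(im))
for i in range(1,n):
    if st[i,4]>200:print(st[i],ce[i].round(1),plane(c,ce[i],40).round(1))
E
```

```text
[ 507.55671256 -301.9092138   230.90671772] [ 3.14126488e+00  1.36715677e-03 -5.93218645e-02] [ 0.41469726  0.54471314  0.11519438  1.69125497 -0.07431858  0.91099291
 -1.07110969] [[-5.92958779e-02 -9.98240436e-01  1.77804653e-04]
 [-9.62863193e-01  5.72414525e-02  2.63852017e-01]
 [-2.63397930e-01  1.54741354e-02 -9.64563156e-01]] [ 573.07960278 -305.07907518  374.20754039] [[429.57655274   0.         316.30613461]
 [  0.         429.57655274 240.22349652]
 [  0.           0.           1.        ]]
[318  27  21  27 450] [327.9  39.9] [ 629.6 -316.8   40. ]
[301 191  32  39 985] [316.2 209.7] [ 506.8 -301.2   40. ]
[489 234 151  88 780] [565.1 278.2] [ 437.1 -503.1   40. ]
[ 516  274  124  119 8357] [593.1 338.3] [ 380.4 -532.3   40. ]
[ 292  345  153   91 1885] [351.3 405.9] [ 325.4 -322.    40. ]
[ 359  377  110   73 3763] [424.9 415.4] [ 311.4 -388.4   40. ]
```

View pics/w1.png

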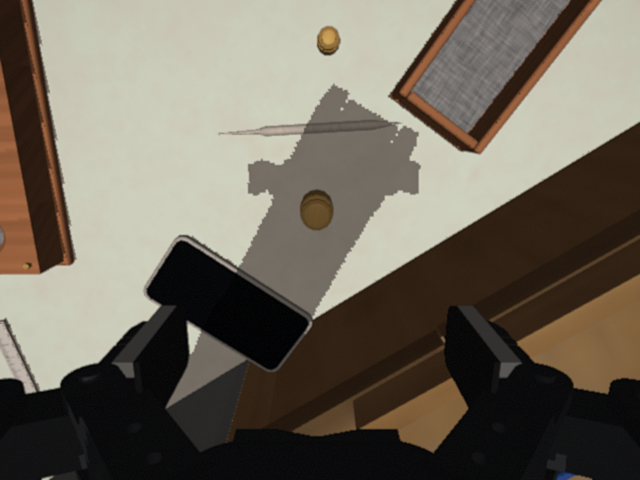

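The wrist picture shows weight_200 as the blob spanning x 301–333, y 191–230, and weight_50 spanning x 318–339, y 27–54. The block edge is at the left. I'll cast bbox-edge rays onto the known circles.

```bash
cat >> h.py <<'E'
B={'500':(42,51),'200':(31,37),'100':(24.5,29),'50':(19.5,23.5)}
def locate(k,c,b):
    "centre from mask bbox edges (image up = +x, left = +y), rays onto the weight's rims"
    H,kd,bd=W[k];rims=[(0,bd/2),(B[k][0],bd/2),(B[k][1],kd/2),(H,kd/2)]
    x,y,w,h=b[:4];um,vm=x+w/2-.5,y+h/2-.5
    f=lambda uv,ax,z:plane(c,uv,z)[ax]
    X=[min(f((um,y-.5),0,z)-r for z,r in rims),max(f((um,y+h-.5),0,z)+r for z,r in rims)]
    Y=[min(f((x-.5,vm),1,z)-r for z,r in rims),max(f((x+w-.5,vm),1,z)+r for z,r in rims)]
    return np.array([np.mean(X),np.mean(Y)]),np.ptp(X),np.ptp(Y)
def look(k,near,c=None,im=None):
    c=c or ctrl.calibration('wrist');im=ctrl.get_image('wrist') if im is None else im
    n,l,st,ce=cv2.connectedComponentsWithStats(brass(im))
    p=proj(c,[near[0],near[1],W[k][0]/2])
    i=min((i for i in range(1,n) if st[i,4]>100),key=lambda i:np.hypot(*(ce[i]-p)))
    return locate(k,c,st[i]),st[i]
E
python3 - <<'E'
from h import *
c=ctrl.calibration('wrist');im=cv2.imread('pics/w1.png')[:,:,::-1]
r=look('200',(507,-302),c,im);print(r)
print(look('50',(637,-317),c,im))
x,y=r[0][0];print(delta([x,y,130],-.06))
E
```

```text
((array([ 502.92507111, -302.04857151]), np.float64(2.9793513350908825), np.float64(2.03294954568247)), array([301, 191,  32,  39, 985], dtype=int32))
((array([ 633.33366347, -318.75186496]), np.float64(2.9925917604565484), np.float64(2.3398154171226793)), array([318,  27,  21,  27, 450], dtype=int32))
[array([-0.0041, -0.0004,  0.1011]), array([ 0. ,  0.1, -0.1])]
```

Call:
carry_out(
  deltas=[0,0,0,-0.002,0,0.04,-1,0,0,0,-0.002,0,0.04,-1,0,0,0,0,0,0.02,-1,0,0,0,0,0,0,-1,0,0,0,0,0,0,-1],
)

```text
clock: 2.52
eef_pos: [504.2, -302.7, 132.2]
tool_rot: [3.141, -0.001, -0.061]
force: [0.2, -0.3, 0.6]
width: 85.5
gripper_force: 0.0
```

```bash
python3 - <<'E'
from h import *
c=ctrl.calibration('wrist');im=ctrl.get_image('wrist');cv2.imwrite('pics/w2.png',im[:,:,::-1])
r=look('200',(503,-302),c,im);print(r)
x,y=r[0][0];print(delta([x,y,33],-.06))
E
```

```text
((array([ 501.56470168, -300.93800209]), np.float64(7.803529024412285), np.float64(0.896134199755636)), array([ 292,  216,   46,   50, 1817], dtype=int32))
[array([-0.0034, -0.0015,  0.0996]), array([ 0.1, -0.1, -0. ])]
```

View pics/w2.png

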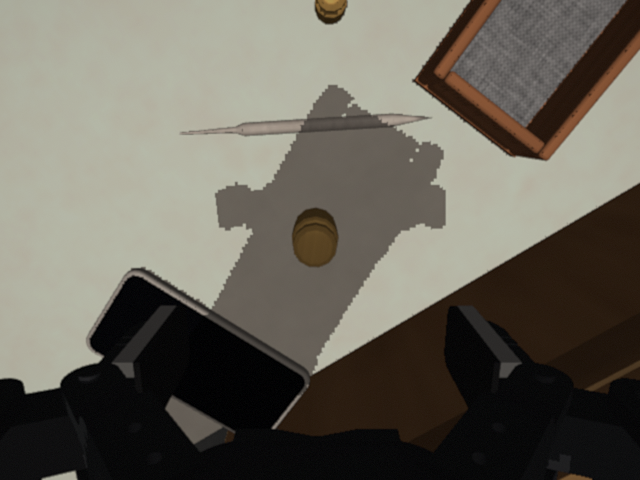

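The weight spans rows 207–267, but the mask loses its dark upper rim, so I'm loosening the value threshold.

```bash
sed -i 's/(15,120,50),(30,255,255)/(12,110,15),(32,255,255)/' h.py; python3 - <<'E'
from h import *
c=ctrl.calibration('wrist');im=cv2.imread('pics/w2.png')[:,:,::-1]
print(cv2.cvtColor(im,cv2.COLOR_RGB2HSV)[200:222:2,315].tolist())
r=look('200',(503,-302),c,im);print(r)
x,y=r[0][0];print(delta([x,y,33],-.06))
E
```

```text
[[17, 40, 103], [16, 37, 103], [16, 37, 103], [16, 39, 99], [17, 109, 54], [17, 159, 48], [18, 163, 47], [19, 157, 47], [17, 153, 60], [17, 149, 77], [18, 153, 95]]
((array([ 503.94810489, -300.92301413]), np.float64(2.4973429437158643), np.float64(0.9143299257821127)), array([ 292,  209,   46,   58, 2091], dtype=int32))
[array([-0.001 , -0.0017,  0.0996]), array([ 0.1, -0.1, -0. ])]
```

Call:
carry_out(
  deltas=[0,0,0,-0.0005,-0.0017,0.04,-1,0,0,0,0,0,0.04,-1,0,0,0,0,0,0.019,-1,0,0,0,0,0,0,-1,0,0,0,0,0,0,0.5,0,0,0,0,0,0,1,0,0,0,0,0,0,1,0,0,0,0,0,0,1,0,0,0,0,0,0,1,0,0,0,0,0,0,1],
)

```text
clock: 3.82
eef_pos: [504.5, -300.2, 33.3]
tool_rot: [3.141, -0.002, -0.059]
force: [-0.4, 0.4, 6.3]
width: 21.5
gripper_force: 58.5
```

Call:
carry_out(
  deltas=[0,0,0,0,0,0,1,0,0,0,0,0,0,1],
)

```text
clock: 4.08
eef_pos: [504.5, -300.2, 33.3]
tool_rot: [3.141, -0.002, -0.06]
force: [-0.1, 0.5, 4.5]
width: 21.5
gripper_force: 58.5
```

Call:
carry_out(
  deltas=[0,0,0,0,0,-0.02,1,0,0,0,0,0,-0.02,1,0,0,0,0,0,0,1,0,0,0,0,0,0,1],
)

```text
clock: 4.58
eef_pos: [503.3, -299.3, 71.7]
tool_rot: [-3.141, 0.001, -0.059]
force: [0.6, -0.1, -1.4]
width: 21.5
gripper_force: 59.1
```

```bash
python3 - <<'E'
from h import *
im=ctrl.get_image('wrist');cv2.imwrite('pics/w3.png',im[:,:,::-1])
s=ctrl.read_state();print(s['force'],s['width'])
E
```

```text
[ 0.18494552 -0.49488426 -1.20128887] 21.285095207313237
```

View pics/w3.png

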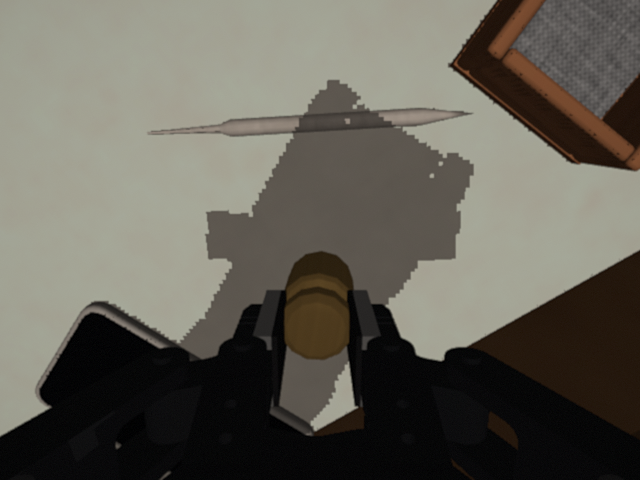

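The 200 is held upright between the pads, knob at about (320,320). Lifting it and moving to view the block.

Call:
carry_out(
  deltas=[0,0,0,0,0,-0.04,1,0,0,0,0,-0.02,-0.04,1,0,0,0,0,-0.04,-0.04,1,0,0,0,0,-0.04,-0.01,1,0,0,0,0,-0.04,0,1,0,0,0,0,-0.04,0,1,0,0,0,0,-0.04,0,1,0,0,0,0,-0.04,0,1,0,0,0,0,-0.03,0,1,0,0,0,0,-0.02,0,1,0,0,0,0,0,0,1,0,0,0,0,0,0,1],
)

```text
clock: 6.12
eef_pos: [521.9, 8.4, 201.8]
tool_rot: [3.14, 0.001, -0.061]
force: [0.2, -0.8, -2.2]
width: 21.7
gripper_force: 59.4
```

```bash
python3 - <<'E'
from h import *
s=ctrl.read_state();c=ctrl.calibration('wrist');im=ctrl.get_image('wrist');cv2.imwrite('pics/w4.png',im[:,:,::-1])
np.savez('w4.npz',**c);print(s['eef_pos'],s['width'])
E
```

```text
[521.85467651   8.44825134 201.82579447] 21.661883799616998
```

View pics/w4.png

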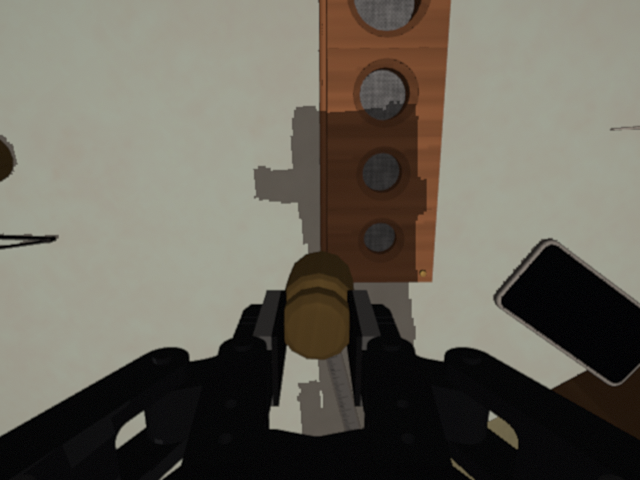

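The wells show as grey discs at (381,95) 200, (379,172) 100 and (379,237) 50, with the 500 cut off at (386,5).

```bash
cat >> h.py <<'E'
WF={'500':(14,22),'200':(22,17),'100':(27,14),'50':(31,12)}
def well(k,c,im,near):
    "centre of a well from the visible grey floor: intersection of floor disc and mouth disc"
    hsv=cv2.cvtColor(im,cv2.COLOR_RGB2HSV)
    m=cv2.morphologyEx(cv2.inRange(hsv,(0,0,0),(180,75,255)),cv2.MORPH_OPEN,np.ones((3,3)))
    n,l,st,ce=cv2.connectedComponentsWithStats(m)
    zf,r=WF[k];p=proj(c,[*near,zf])
    i=min((i for i in range(1,n) if 100<st[i,4]<20000),key=lambda i:np.hypot(*(ce[i]-p)))
    x,y,w,h=st[i][:4];um,vm=x+w/2-.5,y+h/2-.5
    f=lambda uv,ax,z:plane(c,uv,z)[ax]
    X=[max(f((um,y-.5),0,z)-r for z in(zf,39)),min(f((um,y+h-.5),0,z)+r for z in(zf,39))]
    Y=[max(f((x-.5,vm),1,z)-r for z in(zf,39)),min(f((x+w-.5,vm),1,z)+r for z in(zf,39))]
    return np.array([np.mean(X),np.mean(Y)]).round(1),np.diff(X).round(1),np.diff(Y).round(1),st[i]
E
python3 - <<'E'
from h import *
c=dict(np.load('w4.npz'));im=cv2.imread('pics/w4.png')[:,:,::-1]
for k,nr in {'200':(602,-42),'100':(549,-40),'50':(502,-37)}.items():print(k,well(k,c,im,nr))
print(cv2.cvtColor(im,cv2.COLOR_RGB2HSV)[95,345:425:4].tolist())
# where is the held weight (foot 33.3 below TCP)
c2=dict(c);c2['t']=c['t']+c['R']@np.array([0,0,201.8-33.3]);n,l,st,ce=cv2.connectedComponentsWithStats(brass(im))
i=min((i for i in range(1,n) if st[i,4]>500),key=lambda i:abs(ce[i]-[318,305]).sum());print(st[i],locate('200',c2,st[i]))
E
```

```text
200 (array([604. , -42.5]), array([-0.5]), array([-0.5]), array([ 360,   69,   46,   51, 1809], dtype=int32))
100 (array([550.7, -39.5]), array([0.1]), array([0.4]), array([ 363,  153,   36,   37, 1064], dtype=int32))
50 (array([502.5, -36.9]), array([0.2]), array([-0.2]), array([364, 223,  31,  28, 678], dtype=int32))
[[11, 154, 129], [11, 151, 130], [12, 158, 97], [11, 155, 92], [10, 8, 93], [8, 12, 82], [18, 15, 86], [8, 13, 81], [12, 14, 89], [8, 12, 83], [6, 15, 85], [18, 14, 90], [15, 13, 80], [15, 13, 80], [12, 14, 94], [9, 54, 47], [11, 161, 57], [11, 157, 91], [12, 160, 86], [12, 155, 122]]
[  283   103   155   256 11558] (array([550.48357598,  -6.43973495]), np.float64(56.65027324395942), np.float64(23.120334696581043))
```

```bash
python3 - <<'E'
from h import *
c=dict(np.load('w4.npz'))
c['t']=c['t']+c['R']@np.array([0,0,201.8-33.3])
r=locate('200',c,(284,252,68,108));s=ctrl.read_state()['eef_pos'];print(r,r[0]-s[:2])
print(delta([604,-42.5,100],-.06))
E
```

```text
(array([521.3836044 ,   8.51350739]), np.float64(2.5483265721568387), np.float64(3.342105016635365)) [-0.58287506  0.36705406]
[array([0.0851, 0.0454, 0.102 ]), array([ 0.1,  0. , -0.1])]
```

Call:
carry_out(
  deltas=[0,0,0,0.03,0.0155,0,1,0,0,0,0.03,0.015,0,1,0,0,0,0.0255,0.0155,0.03,1,0,0,0,0,0,0.04,1,0,0,0,0,0,0.03,1,0,0,0,0,0,0.015,1,0,0,0,0,0,0.01,1,0,0,0,0,0,0.01,1,0,0,0,0,0,0.005,1,0,0,0,0,0,0,1,0,0,0,0,0,0,1],
)

```text
clock: 7.55
eef_pos: [605.3, -41.2, 62.9]
tool_rot: [-3.142, -0.001, -0.059]
force: [-0.9, 0.4, -2.4]
width: 21.4
gripper_force: 59.3
```

```bash
python3 - <<'E'
from h import *
s=ctrl.read_state();print(s['eef_pos'],s['force'],s['width']);print(delta([604.5,-42.5,55],-.06))
E
```

```text
[605.28346054 -41.20538479  62.87431375] [-0.9401203   0.35129324 -2.40869958] 21.40295355032491
[array([-0.0007,  0.0013,  0.0079]), array([-0. , -0.1,  0. ])]
```

Call:
carry_out(
  deltas=[0,0,0,-0.0007,0.0013,0.003,1,0,0,0,0,0,0.003,1,0,0,0,0,0,0.0015,1,0,0,0,0,0,0,1,0,0,0,0,0,0,1],
)

```text
clock: 8.18
eef_pos: [604.5, -42.7, 55.4]
tool_rot: [3.141, -0.001, -0.06]
force: [-0.4, -0.7, 5.1]
width: 21.5
gripper_force: 60.0
```

The 200 is seated (5 N on the floor). Releasing, rising and heading towards weight_50, with the camera turned away from the cable.

Call:
carry_out(
  deltas=[0,0,0,0,0,0,0.3,0,0,0,0,0,0,-1,0,0,0,0,0,0,-1,0,0,0,0,0,0,-1,0,0,0,0,0,-0.02,-1,0,0,0,0,0,-0.05,-1,0,0,0,-0.008,0.04,-0.05,-1,0,0,0,-0.01,0.05,0,-1,0,0,0,-0.01,0.05,0,-1,0,0,0,0,0.05,0,-1,0,0,0,0,0.05,0,-1,0,0,0,0,0.038,0,-1],
)

```text
clock: 9.68
eef_pos: [559.2, -319.8, 173.3]
tool_rot: [3.141, -0.0, -0.061]
force: [0.8, -0.4, -0.2]
width: 85.1
gripper_force: 0.0
```

Call:
carry_out(
  deltas=[0,0,-10,0,0,0,-1,0,0,-10,0,0,0,-1,0,0,-10,0,0,0,-1,0,0,-10,0,0,0,-1,0,0,-10,0,0,0,-1,0,0,-10,0,0,0,-1,0,0,-10,0,0,0,-1,0,0,-10,0,0,0,-1,0,0,-10,0,0,0,-1,0,0,0,0,0,0,-1,0,0,0,0,0,0,-1],
)

```text
clock: 11.05
eef_pos: [559.8, -317.2, 173.1]
tool_rot: [-3.141, -0.0, 1.508]
force: [-1.2, 0.3, -0.1]
width: 85.4
gripper_force: 0.0
```

```bash
python3 - <<'E'
import re
t=open('h.py').read()
t=t.replace("def look(k,near,c=None,im=None):\n","""def turned(c,yaw):
    return dict(c,R=c['R']@Ro.from_euler('z',yaw).as_matrix())
def locate_yaw(k,c,b):
    yaw=np.arctan2(*(-c['R'][1,[1,0]]))
    (p,a,e)=locate(k,turned(c,yaw),b);q=Ro.from_euler('z',yaw).apply([*p,0])[:2]
    return q.round(1),a.round(1),e.round(1)
def look(k,near,c=None,im=None):
""").replace("return locate(k,c,st[i]),st[i]","return locate_yaw(k,c,st[i]),st[i]")
open('h.py','w').write(t)
E
python3 - <<'E'
from h import *
s=ctrl.read_state();print(s['eef_pos'],s['tool_rot'],s['qpos'])
c=ctrl.calibration('wrist');im=ctrl.get_image('wrist');cv2.imwrite('pics/w5.png',im[:,:,::-1])
r=look('50',(634,-318),c,im);print(r)
print(delta([*r[0][0],110],1.51))
E
```

```text
[ 559.80798678 -317.18644722  173.13835835] [-3.14137277e+00 -1.18904914e-05  1.50828707e+00] [ 0.67395712  0.70054516 -0.34339694  1.58845516  0.28042915  0.90175849
  0.16779181]
((array([ 633.5, -317.8]), np.float64(2.8), np.float64(2.9)), array([406, 201,  30,  28, 612], dtype=int32))
[array([0.0039, 0.0735, 0.0632]), array([-0. ,  0. , -0.1])]
```

View pics/w5.png

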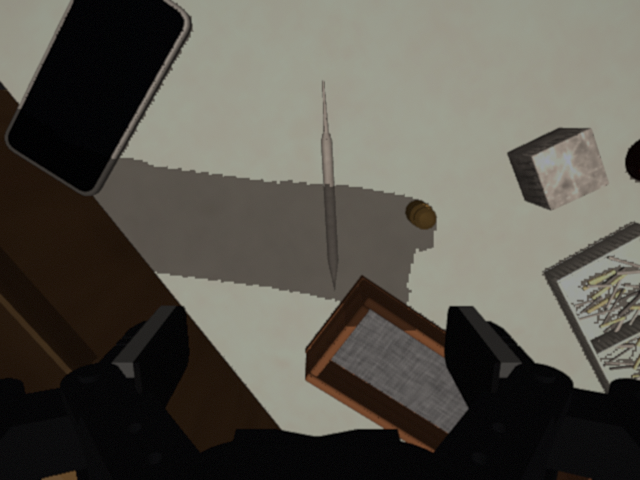

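The picture shows weight_50 at (421,214), with the tray corner at (360,280), about 45 mm off. Moving above it.

Call:
carry_out(
  deltas=[0,0,0,0,0.03,0,-1,0,0,0,0,0.03,0.02,-1,0,0,0,0.0039,0.0135,0.043,-1,0,0,0,0,0,0,-1,0,0,0,0,0,0,-1,0,0,0,0,0,0,-1],
)

```text
clock: 11.85
eef_pos: [634.0, -318.6, 112.5]
tool_rot: [3.139, 0.002, 1.51]
force: [-0.4, 0.5, -0.4]
width: 85.2
gripper_force: 0.0
```

```bash
python3 - <<'E'
from h import *
c=ctrl.calibration('wrist');im=ctrl.get_image('wrist');cv2.imwrite('pics/w6.png',im[:,:,::-1])
r=look('50',(634,-318),c,im);print(r)
print(delta([*r[0][0],22],1.51))
E
```

```text
((array([ 633.5, -317.9]), np.float64(2.4), np.float64(0.9)), array([302, 223,  30,  38, 895], dtype=int32))
[array([ 0.0007, -0.0008,  0.0904]), array([0.1, 0.1, 0. ])]
```

Call:
carry_out(
  deltas=[0,0,0,0.0007,-0.0008,0.04,-1,0,0,0,0,0,0.035,-1,0,0,0,0,0,0.0155,-1,0,0,0,0,0,0,-1,0,0,0,0,0,0,0.5,0,0,0,0,0,0,1,0,0,0,0,0,0,1,0,0,0,0,0,0,1,0,0,0,0,0,0,1,0,0,0,0,0,0,1,0,0,0,0,0,0,1],
)

```text
clock: 13.28
eef_pos: [633.5, -317.0, 20.4]
tool_rot: [3.14, 0.0, 1.511]
force: [0.7, -0.6, 5.7]
width: 11.6
gripper_force: 57.7
```

Call:
carry_out(
  deltas=[0,0,0,0,0,-0.03,1,0,0,0,0,0,-0.05,1,0,0,0,0,0,-0.05,1,0,0,0,0.0389,-0.0211,0,1,0,0,0,0.0389,-0.0211,0,1,0,0,0,0.0389,-0.0211,0,1,0,0,0,0.0389,-0.0211,0,1,0,0,0,0.0389,-0.0211,0,1,0,0,0,0.0389,-0.0211,0,1,0,0,0,0.0389,-0.0211,0,1,0,0,0,0,0,0,1,0,0,0,0,0,0,1],
)

```text
clock: 14.78
eef_pos: [501.5, -36.8, 149.5]
tool_rot: [-3.141, 0.001, 1.511]
force: [0.2, -0.7, 0.1]
width: 11.3
gripper_force: 57.7
```

```bash
python3 - <<'E'
from h import *
s=ctrl.read_state();print(s['eef_pos'],s['force'],s['width']);print(delta([502.5,-36,52],1.51))
im=ctrl.get_image('wrist');cv2.imwrite('pics/w7.png',im[:,:,::-1])
c=ctrl.calibration('wrist');c['t']=c['t']+c['R']@np.array([0,0,s['eef_pos'][2]-20.4])
n,l,st,ce=cv2.connectedComponentsWithStats(brass(im)[200:])
st[:,1]+=200
for i in range(1,n):
    if st[i,4]>600:print(st[i],locate_yaw('50',c,st[i]))
E
```

```text
[501.45796909 -36.80795909 149.52571078] [ 0.15352578 -0.65662451  0.10944088] 11.302999610265461
[array([0.0009, 0.001 , 0.0975]), array([-0. ,  0. ,  0.1])]
[ 448  200  102   98 4084] (array([566.5, -16.9]), np.float64(11.0), np.float64(6.5))
[ 545  200   88   82 1279] (array([598.8, -16. ]), np.float64(5.2), np.float64(5.1))
[ 291  213   88  133 3270] (array([507.7, -24.9]), np.float64(23.7), np.float64(12.8))
[390 245  58  54 995] (array([538.4, -24.4]), np.float64(6.7), np.float64(3.3))
[   0  372   93   68 2556] (array([391.4, -72.1]), np.float64(7.5), np.float64(1.6))
```

View pics/w7.png

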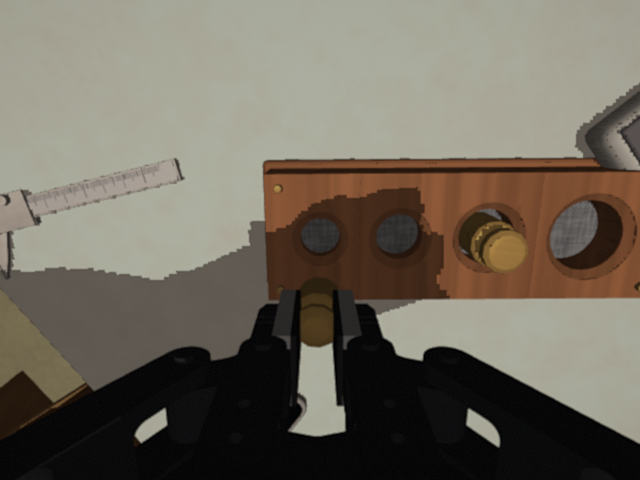

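The 200 stands in its well at (498,248), with the 50 held at (317,312). Remeasuring the wells and the held offset from this view.

```bash
python3 - <<'E'
from h import *
s=ctrl.read_state();c=ctrl.calibration('wrist');im=cv2.imread('pics/w7.png')[:,:,::-1]
yaw=np.arctan2(*(-c['R'][1,[1,0]]));r=Ro.from_euler('z',yaw)
for k,nr in {'500':(665,-46),'100':(550.7,-39.5),'50':(502.5,-36.9)}.items():
    q=r.inv().apply([*nr,0])[:2];w=well(k,turned(c,yaw),im,q);print(k,r.apply([*w[0],0])[:2].round(1),w[1:])
m=brass(im);m[:270]=0;m[360:]=0;m[:,:298]=0;m[:,337:]=0
b=cv2.boundingRect(m);c['t']=c['t']+c['R']@np.array([0,0,s['eef_pos'][2]-20.4])
print(b,locate_yaw('50',c,b),s['eef_pos'])
E
```

```text
500 [665.4 -46.9] (array([-0.3]), array([-2.1]), array([ 550,  201,   48,   58, 2014], dtype=int32))
100 [551.3 -40.1] (array([0.4]), array([0.1]), array([ 377,  215,   41,   38, 1263], dtype=int32))
50 [502.7 -37.8] (array([0.1]), array([0.1]), array([ 301,  219,   38,   34, 1014], dtype=int32))
(298, 270, 39, 76) (array([501. , -36.2]), np.float64(0.3), np.float64(3.8)) [501.71817854 -37.33428719 149.5324566 ]
```

Call:
carry_out(
  deltas=[0,0,0,0.0005,0.0009,0.04,1,0,0,0,0,0,0.03,1,0,0,0,0,0,0.01,1,0,0,0,0,0,0.004,1,0,0,0,0,0,0.004,1,0,0,0,0,0,0.004,1,0,0,0,0,0,0.003,1,0,0,0,0,0,0.002,1,0,0,0,0,0,0.001,1,0,0,0,0,0,0,1,0,0,0,0,0,0,1],
)

```text
clock: 16.2
eef_pos: [502.5, -35.8, 51.8]
tool_rot: [3.141, 0.0, 1.511]
force: [-0.1, 0.2, -0.6]
width: 11.3
gripper_force: 57.7
```

Call:
carry_out(
  deltas=[0,0,0,0,0,0.0008,1,0,0,0,0,0,0,1,0,0,0,0,0,0,0.5,0,0,0,0,0,0,-0.2,0,0,0,0,0,0,-0.2,0,0,0,0,0,0,-0.2,0,0,0,0,0,-0.02,-0.2,0,0,0,0,0,-0.04,-1,0,0,0,0,0,-0.04,-1,0,0,0,0,0,-0.03,-1,0,0,0,0,0,0,-1,0,0,0,0,0,0,-1],
)

```text
clock: 17.7
eef_pos: [501.8, -36.0, 180.3]
tool_rot: [-3.14, 0.0, 1.511]
force: [0.3, -0.4, -0.4]
width: 85.3
gripper_force: 0.0
```

```bash
python3 - <<'E'
from h import *
c=ctrl.calibration('wrist');im=ctrl.get_image('wrist');cv2.imwrite('pics/w8.png',im[:,:,::-1])
print(ctrl.read_state()['eef_pos']);print(delta([450,310,180],1.51))
E
```

```text
[501.60252778 -35.92169266 179.93330358]
[array([ 0.3422, -0.0721,  0.    ]), array([-0.1,  0. ,  0.1])]
```

View pics/w8.png

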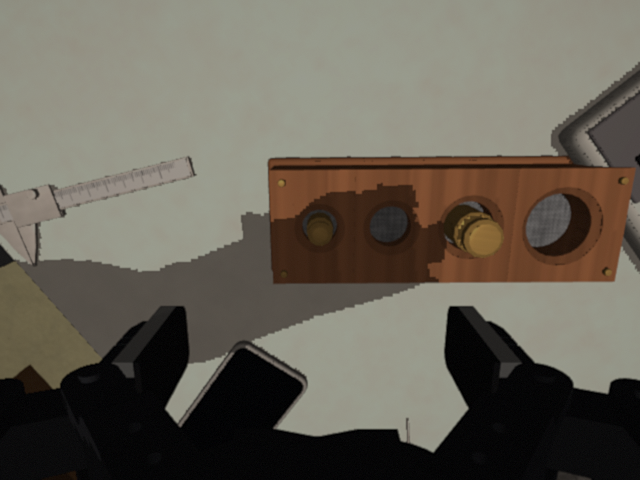

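Both the 50 at (320,228) and the 200 at (480,233) stand in their wells. On to weight_100.

Call:
carry_out(
  deltas=[0,0,0,0.038,-0.008,0,-1,0,0,0,0.038,-0.008,0,-1,0,0,0,0.038,-0.008,0,-1,0,0,0,0.038,-0.008,0,-1,0,0,0,0.038,-0.008,0,-1,0,0,0,0.038,-0.008,0,-1,0,0,0,0.038,-0.008,0,-1,0,0,0,0.038,-0.008,0,-1,0,0,0,0.038,-0.008,0,-1,0,0,0,0,0,0,-1,0,0,0,0,0,0,-1],
)

```text
clock: 19.12
eef_pos: [450.4, 308.7, 179.7]
tool_rot: [-3.14, 0.002, 1.511]
force: [0.2, -0.4, 0.2]
width: 85.2
gripper_force: 0.0
```

```bash
python3 - <<'E'
from h import *
c=ctrl.calibration('wrist');im=ctrl.get_image('wrist');cv2.imwrite('pics/w9.png',im[:,:,::-1])
s=ctrl.read_state();print(s['eef_pos'],s['qpos'].round(2))
print(look('500',(579,265),c,im));r=look('100',(432,326),c,im);print(r)
print(delta([*r[0][0],130],1.51))
E
```

```text
[450.77872131 308.20835779 179.92917823] [-0.44  0.56 -0.32  1.86  0.25  0.76 -0.96]
((array([576. , 263.9]), np.float64(3.1), np.float64(6.0)), array([ 459,  239,   82,   74, 3954], dtype=int32))
((array([431.5, 326.2]), np.float64(2.7), np.float64(1.2)), array([275, 180,  31,  34, 812], dtype=int32))
[array([ 0.0169, -0.0203,  0.0499]), array([-0.1,  0.1,  0. ])]
```

View pics/w9.png

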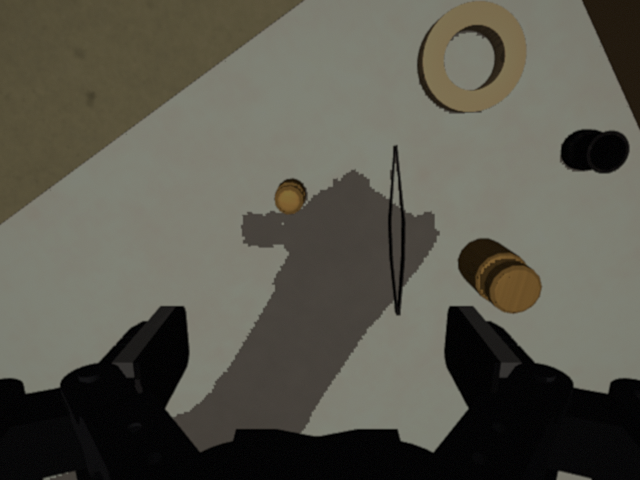

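weight_100 is at (290,196), weight_500 at (500,275). Descending on the 100.

Call:
carry_out(
  deltas=[0,0,0,0.0169,-0.0203,0,-1,0,0,0,0,0,0.04,-0.4,0,0,0,0,0,0.04,-0.4,0,0,0,0,0,0,-0.4,0,0,0,0,0,0,-0.4],
)

```text
clock: 19.8
eef_pos: [432.5, 327.7, 101.9]
tool_rot: [3.141, -0.001, 1.51]
force: [0.1, 0.8, 0.4]
width: 59.5
gripper_force: 0.0
```

```bash
python3 - <<'E'
from h import *
c=ctrl.calibration('wrist');im=ctrl.get_image('wrist')
r=look('100',(432,326),c,im);print(r)
print(delta([*r[0][0],26],1.51))
E
```

```text
((array([431.3, 326.7]), np.float64(2.3), np.float64(1.1)), array([ 297,  227,   39,   52, 1621], dtype=int32))
[array([-0.0017, -0.0015,  0.0763]), array([ 0.1, -0.1,  0. ])]
```

Call:
carry_out(
  deltas=[0,0,0,0,0,0.04,-0.4,0,0,0,0,0,0.025,-0.4,0,0,0,0,0,0.009,-0.4,0,0,0,0,0,0,-0.4,0,0,0,0,0,0,0.5,0,0,0,0,0,0,1,0,0,0,0,0,0,1,0,0,0,0,0,0,1,0,0,0,0,0,0,1,0,0,0,0,0,0,1],
)

```text
clock: 21.1
eef_pos: [432.4, 328.4, 28.1]
tool_rot: [3.14, -0.001, 1.511]
force: [0.4, 0.0, 5.9]
width: 15.6
gripper_force: 58.5
```

Call:
carry_out(
  deltas=[0,0,0,0,0,-0.03,1,0,0,0,0,0,-0.05,1,0,0,0,0,0,-0.05,1,0,0,0,-0.04,0.0155,0,1,0,0,0,-0.04,0.0155,0,1,0,0,0,-0.04,0.0155,0,1,0,0,0,-0.04,0.0155,0,1,0,0,0,-0.04,0.0155,0,1,0,0,0,-0.04,0.0155,0,1,0,0,0,-0.04,0.0155,0,1,0,0,0,-0.04,0.0155,0,1,0,0,0,-0.04,0.015,0,1],
)

```text
clock: 22.6
eef_pos: [549.2, -41.1, 157.2]
tool_rot: [3.141, -0.0, 1.511]
force: [0.2, 0.3, -0.5]
width: 15.6
gripper_force: 59.0
```

Call:
carry_out(
  deltas=[0,0,-10,0,0,0,1,0,0,-10,0,0,0,1,0,0,-10,0,0,0,1,0,0,-10,0,0,0,1,0,0,-10,0,0,0,1,0,0,-10,0,0,0,1,0,0,-10,0,0,0,1,0,0,-10,0,0,0,1,0,0,-10,0,0,0,1,0,0,0,0,0,0,1,0,0,0,0,0,0,1],
)

```text
clock: 23.98
eef_pos: [548.9, -39.9, 157.0]
tool_rot: [-3.141, -0.0, 3.079]
force: [-0.1, -0.5, -1.2]
width: 16.0
gripper_force: 59.0
```

```bash
python3 - <<'E'
from h import *
s=ctrl.read_state();c=ctrl.calibration('wrist');im=ctrl.get_image('wrist');cv2.imwrite('pics/w10.png',im[:,:,::-1])
print(s['eef_pos'],s['tool_rot'],s['force'],s['width'],s['qpos'].round(2));print(delta([549.2,-39.7,55],3.08))
E
```

```text
[548.88143406 -39.85307978 157.011469  ] [-3.14130579e+00 -7.72076110e-05  3.07913591e+00] [-0.06235983 -0.45194408 -1.20504191] 15.969900758937019 [ 0.52  0.7  -0.79  1.86  0.65  0.86  0.91]
[array([-2.00e-04,  1.00e-04,  1.02e-01]), array([-0.,  0., -0.])]
```

View pics/w10.png

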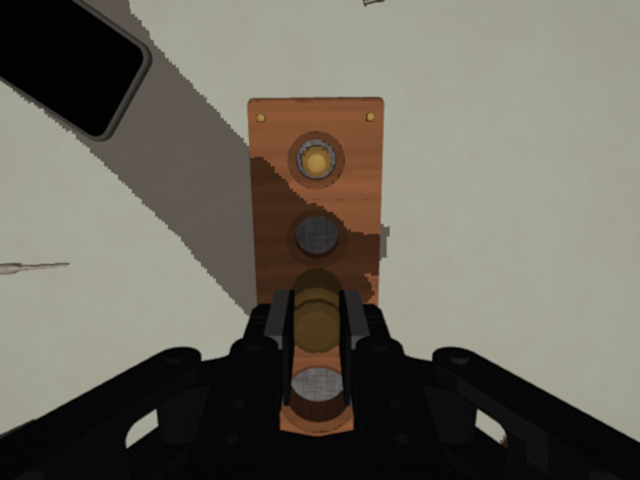

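The 50 at (317,160) sits centred in its well, with the free well_100 at (316,235). The 100 is held at (317,320), above its target.

Call:
carry_out(
  deltas=[0,0,0,0,0,0.04,1,0,0,0,0,0,0.03,1,0,0,0,0,0,0.012,1,0,0,0,0,0,0.005,1,0,0,0,0,0,0.005,1,0,0,0,0,0,0.004,1,0,0,0,0,0,0.004,1,0,0,0,0,0,0.001,1,0,0,0,0,0,0.001,1,0,0,0,0,0,0,1,0,0,0,0,0,0,1],
)

```text
clock: 25.4
eef_pos: [549.2, -39.6, 55.2]
tool_rot: [3.142, 0.0, 3.082]
force: [0.3, 0.3, 0.9]
width: 15.5
gripper_force: 59.2
```

Call:
carry_out(
  deltas=[0,0,0,0,0,0.0005,1,0,0,0,0,0,0,0.5,0,0,0,0,0,0,-0.2,0,0,0,0,0,0,-0.2,0,0,0,0,0,0,-0.2,0,0,0,0,0,-0.02,-0.2,0,0,0,0,0,-0.05,-1,0,0,0,0,0,-0.05,-1,0,0,0,0,0.03,0,-1,0,0,0,0,0.05,0,-1,0,0,0,0,0.05,0,-1,0,0,0,0,0.05,0,-1],
)

```text
clock: 26.9
eef_pos: [559.9, 141.7, 176.0]
tool_rot: [3.141, 0.001, 3.082]
force: [0.3, 0.8, -0.1]
width: 85.8
gripper_force: 0.0
```

Call:
carry_out(
  deltas=[0,0,0,-0.005,0.05,0,-1,0,0,0,-0.005,0.05,0,-1,0,0,0,0,0.025,0,-1,0,0,0,0,0,0,-1,0,0,0,0,0,0,-1,0,0,0,0,0,0,-1],
)

```text
clock: 27.65
eef_pos: [577.6, 262.1, 174.7]
tool_rot: [-3.14, 0.0, 3.08]
force: [-0.2, 0.2, -0.2]
width: 85.4
gripper_force: 0.0
```

```bash
python3 - <<'E'
from h import *
c=ctrl.calibration('wrist');im=ctrl.get_image('wrist');cv2.imwrite('pics/w11.png',im[:,:,::-1])
s=ctrl.read_state();print(s['eef_pos'],s['qpos'].round(2))
r=look('500',(577,264),c,im);print(r)
print(delta([*r[0][0],44],3.08))
E
```

```text
[577.5361187  262.33493531 174.63248109] [-0.04  0.78 -0.77  1.61  0.61  1.01  0.52]
((array([576.2, 263.5]), np.float64(2.7), np.float64(1.1)), array([ 290,  191,   56,   69, 3034], dtype=int32))
[array([0.0014, 0.0012, 0.1306]), array([-0.1,  0. ,  0. ])]
```

View pics/w11.png

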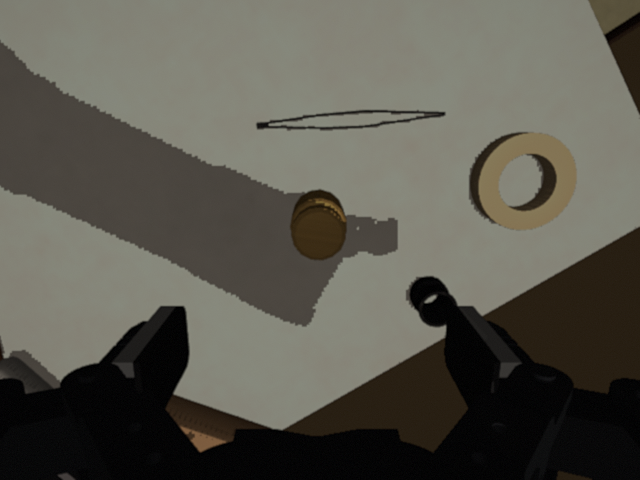

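weight_500 is at (318,225); the loupe at (430,298) is clear of the fingers. Descending.

Call:
carry_out(
  deltas=[0,0,0,0.0014,0.0012,0.04,-1,0,0,0,0,0,0.04,-0.8,0,0,0,0,0,0.03,-0.8,0,0,0,0,0,0.02,-0.8,0,0,0,0,0,0,-0.8,0,0,0,0,0,0,0.2,0,0,0,0,0,0,1,0,0,0,0,0,0,1,0,0,0,0,0,0,1,0,0,0,0,0,0,1,0,0,0,0,0,0,1],
)

```text
clock: 29.08
eef_pos: [576.7, 265.4, 46.0]
tool_rot: [3.142, 0.002, 3.082]
force: [0.2, -1.8, 6.5]
width: 31.3
gripper_force: 58.9
```

Call:
carry_out(
  deltas=[0,0,0,0,0,-0.03,1,0,0,0,0,0,-0.05,1,0,0,0,0,0,-0.04,1,0,0,0,-0.0135,-0.0382,0,1,0,0,0,-0.0135,-0.0382,0,1,0,0,0,-0.0135,-0.0382,0,1,0,0,0,-0.0135,-0.0382,0,1,0,0,0,-0.0135,-0.0382,0,1,0,0,0,-0.0135,-0.0382,0,1,0,0,0,-0.0135,-0.0382,0,1,0,0,0,-0.0135,-0.0382,0,1,0,0,0,0,0,0,1],
)

```text
clock: 30.58
eef_pos: [665.4, -52.8, 163.1]
tool_rot: [-3.137, -0.001, 3.074]
force: [0.3, 0.1, -5.0]
width: 31.2
gripper_force: 61.1
```

Call:
carry_out(
  deltas=[0,0,0,0,0,0,1,0,0,0,0,0,0,1],
)

```text
clock: 30.82
eef_pos: [665.0, -44.2, 164.5]
tool_rot: [3.141, -0.0, 3.085]
force: [0.4, 0.1, -4.6]
width: 31.1
gripper_force: 61.1
```

```bash
python3 - <<'E'
from h import *
s=ctrl.read_state();c=ctrl.calibration('wrist');im=ctrl.get_image('wrist');cv2.imwrite('pics/w12.png',im[:,:,::-1])
print(s['eef_pos'],s['tool_rot'],s['force'],s['width']);print(delta([665.9,-46.6,60],3.08))
E
```

```text
[664.96919051 -44.18063783 164.52667059] [ 3.14066641e+00 -4.61665217e-04  3.08460875e+00] [ 0.43468891  0.06761678 -4.64869206] 31.088831658093596
[array([-0.001 , -0.0023,  0.1046]), array([ 0. , -0. ,  0.3])]
```

View pics/w12.png

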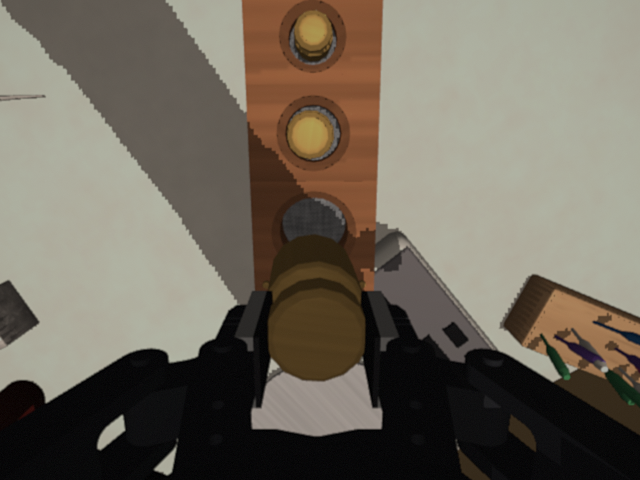

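The 100 at (314,30) and 200 at (314,133) are seated, and the 500 is held over the big well. Descending partway, then a position check.

Call:
carry_out(
  deltas=[0,0,0,-0.001,-0.001,0.03,1,0,0,0,0,0,0.03,1,0,0,0,0,0,0,1,0,0,0,0,0,0,1,0,0,0,0,0,0,1,0,0,0,0,0,0,1],
)

```text
clock: 31.62
eef_pos: [667.0, -46.9, 105.6]
tool_rot: [-3.142, 0.002, 3.082]
force: [0.0, -0.3, -4.8]
width: 31.1
gripper_force: 61.1
```

```bash
python3 -c "
from h import *
s=ctrl.read_state();print(s['eef_pos'],s['force']);print(delta([665.9,-46.6,60],3.08))"
```

```text
[667.04194355 -46.93835388 105.64747535] [ 0.0322794  -0.29703661 -4.78972092]
[array([0.0012, 0.0003, 0.0456]), array([-0. ,  0.1,  0.1])]
```

Call:
carry_out(
  deltas=[0,0,0,0.001,0,0.01,1,0,0,0,0,0,0.006,1,0,0,0,0,0,0.006,1,0,0,0,0,0,0.006,1,0,0,0,0,0,0.006,1,0,0,0,0,0,0.005,1,0,0,0,0,0,0.004,1,0,0,0,0,0,0.002,1,0,0,0,0,0,0,1,0,0,0,0,0,0,1],
)

```text
clock: 32.88
eef_pos: [665.8, -47.0, 60.2]
tool_rot: [-3.142, 0.001, 3.082]
force: [-1.5, -0.2, 2.6]
width: 31.1
gripper_force: 61.8
```

Call:
carry_out(
  deltas=[0,0,0,0,0,0,0.5,0,0,0,0,0,0,-0.3,0,0,0,0,0,0,-0.3,0,0,0,0,0,0,-0.3,0,0,0,0,0,-0.02,-0.3,0,0,0,0,0,-0.05,-0.3,0,0,0,0,0,-0.05,-1,0,0,0,0.03,0,-0.04,-1,0,0,0,0.03,0,0,-1,0,0,0,0.03,0,0,-1,0,0,0,0,0,0,-1,0,0,0,0,0,0,-1],
)

```text
clock: 34.38
eef_pos: [576.6, -41.7, 220.6]
tool_rot: [-3.142, 0.002, 3.082]
force: [-0.1, -0.2, -0.0]
width: 85.4
gripper_force: 0.0
```

```bash
python3 - <<'E'
from h import *
s=ctrl.read_state();c=ctrl.calibration('wrist');im=ctrl.get_image('wrist');cv2.imwrite('pics/w13.png',im[:,:,::-1])
print(s['eef_pos'],s['force'],s['clock'])
for k,p in {'500':(665.4,-46.7,78),'200':(604,-42.6,69),'100':(551,-39.8,64),'50':(502.6,-37.4,61)}.items():print(k,proj(c,p).round())
E
```

```text
[576.64626724 -41.69343152 220.59536699] [-0.06478233 -0.15063958 -0.00124097] 34.375
500 [316. 342.]
200 [316. 259.]
100 [316. 184.]
50 [315. 112.]
```

View pics/w13.png

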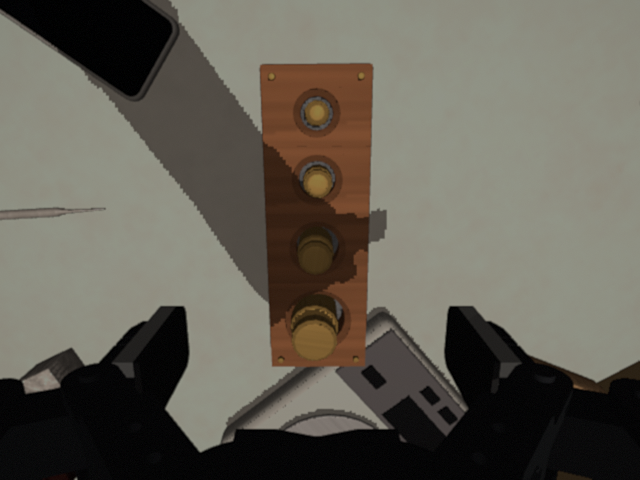

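All four stand in their wells, with knob tops at (317,112), (317,183), (316,257) and (315,341), within a couple of pixels of the predicted seated positions.

```bash
python3 -c "
from cell import ctrl
print(ctrl.finish_job())"
```

```text
the job is handed in; nothing more can be done
None
```

All four weights are standing in their own wells in order of size, none tipped, and I handed the job in at about 34 s; the interface reported no verdict.

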